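# Pack the square kiln posts into the caddy

## Task

Pack the caddy for the next kiln firing: stand each of the three square kiln posts upright in the caddy box that suits its size, the slimmest post in the smallest box, the middle post in the middle-sized box and the stoutest post in the largest box, right down on the box floor. Leave the two round posts, the jar and the bowl standing where they are.

Things in the scene. Friction and masses are not known exactly. Their poses are not given: they have to be found in the camera images.
- post_s_mid (a point): the slimmest and tallest of the three square kiln posts: a loose upright solid block of cream fireclay, 30 x 30 mm in plan, 100 mm tall, standing on the table, with a dark round mark on top; this point is its centre, half-way up (50 mm above its foot), z up, x and y square to its faces
- post_m_mid (a point): the middle-sized one of the three square kiln posts: a loose upright solid block of cream fireclay, 40 x 40 mm in plan, 85 mm tall, standing on the table, with a dark round mark on top; this point is its centre, half-way up (42.5 mm above its foot), z up, x and y square to its faces
- post_l_mid (a point): the stoutest and shortest of the three square kiln posts: a loose upright solid block of cream fireclay, 50 x 50 mm in plan, 70 mm tall, standing on the table, with a dark round mark on top; this point is its centre, half-way up (35 mm above its foot), z up, x and y square to its faces
- cell_s: the smallest of the three open plywood boxes standing in a row, fixed, on the wooden caddy (a 276 x 104 mm board, 10 mm thick, low end boards 40 mm high; box centres 84 mm apart; which box has which place in the row varies): 60 x 60 mm outside, 50 x 50 mm inside, 20 mm high, walls and floor 5 mm thick; origin at the centre of its underside, so its inner floor is 5 mm and its rim 20 mm above the origin; z up, y along the row, x across the row
- cell_m: the middle-sized of the three open plywood boxes standing in a row, fixed, on the wooden caddy (a 276 x 104 mm board, 10 mm thick, low end boards 40 mm high; box centres 84 mm apart; which box has which place in the row varies): 70 x 70 mm outside, 60 x 60 mm inside, 20 mm high, walls and floor 5 mm thick; origin at the centre of its underside, so its inner floor is 5 mm and its rim 20 mm above the origin; z up, y along the row, x across the row
- cell_l: the largest of the three open plywood boxes standing in a row, fixed, on the wooden caddy (a 276 x 104 mm board, 10 mm thick, low end boards 40 mm high; box centres 84 mm apart; which box has which place in the row varies): 80 x 80 mm outside, 70 x 70 mm inside, 20 mm high, walls and floor 5 mm thick; origin at the centre of its underside, so its inner floor is 5 mm and its rim 20 mm above the origin; z up, y along the row, x across the row
- round_a_mid (a point): slimmer round kiln post, a look-alike of the same cream fireclay: upright cylinder 36 mm across, 95 mm tall, loose; this point is its centre, half-way up
- round_b_mid (a point): stouter round kiln post, a look-alike of the same cream fireclay: upright cylinder 48 mm across, 75 mm tall, loose; this point is its centre, half-way up
- jar: grey glaze jar with white cap, 72 mm across, 100 mm tall, loose, standing beside the caddy; origin at the centre of its underside
- bowl: terracotta bowl, 100 mm across the rim, 55 mm tall, loose, standing beside the caddy; origin at the centre of its underside
There are look-alikes about, which are no part of the job. What is shaped like the part that bears post_l_mid but purple is not meant. What is shaped like the part that bears post_s_mid but purple is not meant.

How it is judged:
By the outcome, as a careful person would: the job done as asked, in the order asked, and still so for the second after the job is handed in, with the robot touching nothing.
It also fails if it takes over 83 s, if anything falls off the work surface, if the arm or the gripper's body presses on something with over 40 N, if the wrist force passes 120 N, or if a joint passes its speed limit or range.

## Robot

A 6-joint arm with a two-finger parallel gripper is mounted at the origin on the work surface. World frame = base frame: x ahead of the robot, y to its left, z up, the work surface at z = 0. Lengths are in m, angles in rad, forces in N, time in s.
With the tool pointing down it reaches from about 0.275 to 0.75 m from the base axis. Payload 10.2 kg.
Tool frame: the origin (TCP) lies on the mounting face of the last link; the fingertips stand 173 mm ahead of it and the grasp point (between the pads) lies 155 mm ahead of it; z points along the fingers, x is the direction in which the jaws open and shut, and the axes are right-handed (so a half turn about z gives the same grasp; the last joint's range is limited). The gripper opens to 85 mm and grips with 20 to 120 N. Pads are 22 mm wide; open, the fingers measure 114 mm over their backs; the gripper's body (76 mm by 85 mm) begins 54 mm behind the grasp point. The pads swing forward as they close: fully open they stand 13 mm farther back than shut.
Start: joints at [1.107, 0.313, 1.498, -0, 1.331, -0.223], TCP at [0.125, 0.51, 0.405] pointing down, gripper open.
Joint ranges: [-2.94, 2.94], [-0.97, 2.17], [0.19, 2.56], [-1.23, 4.37], [0.02, 3.11], [-2.88, 2.88]. Speed limits (rad/s): [2.39, 2.39, 3.01, 3.14, 3.14, 3.14].

## Interface

Orientations are given as a unit quaternion [x, y, z, w].
In Python, from workcell import observe, capture, hand_in gives the robot as it stands. The module is installed in compiled form; this text tells all that it offers.
- The arm moves only by the tool arm_command, never from a script. Its argument "series" is a list that holds one entry, the list of rows, each a list of 7 numbers: the shift along the tool's x, y, z in m, then the turn, a rotation vector about the tool's x, y, z in rad, then the opening, from -1 (shut) to 1 (fully open). A call has 1 to 12 rows; each row is the pose to reach, as a shift and turn from the pose commanded when the call began, along the tool's axes at that moment; what a row does not reach only later rows make up. A row lasts 1/8 s, in which the tool goes at most 62.5 mm and 10.7 degrees, less where a joint would pass 70% of its speed; a pose out of reach is approached as far as the arm can. A call with a gripper value outside its range is refused whole. The fingers move at their own pace and stop on an object; "newtons" is the grip in N (left out, the last holds). Time passes only in rows, so rows that repeat a pose let the fingers close. It gives the time, the measured TCP pose, the force and the opening at its end, in the units of the state.
- observe(): the state, without advancing time (a new reading comes with each control period).
- capture(name): name is "scene" or "top" or "wrist"; returns a dict with "img" (420x560x3 uint8, blue, green, red), "fx", "fy", "cx", "cy" (pixels), "rvec" (rotation vector, rad) and "tvec" (3), from world to camera coordinates, as OpenCV has them; the wrist camera has in their place "mount" (4x4, takes a point from camera to tool coordinates, whose origin is the TCP and whose axes are the tool frame's). Camera axes: x right, y down, z forward; pixel columns grow to the right and rows downward; lengths in m; the calibration is good to about 2 mm. A picture is of the moment at which its call begins: read the wrist's pose just before it. There is no depth.
- hand_in(): hands the job in, once; it reports no verdict.
The state is a dict: "time": time; "joint_pos": joint angles; "qvel": joint speeds; "joint_efforts": joint torques, N m; "tool_pos": TCP position; "tool_rot": TCP orientation; "force": force on the tool from outside, world axes, zero at the start; "ft_torque": the same for the moment, N m; "width": finger opening in m.
Only numpy, scipy, OpenCV 4.12 (cv2) and the standard library are available. Lean on these libraries where they do the work, as an engineer would, in place of code of your own. Each camera call takes 0.05 s, during which the arm holds its last target.

## Working session

There is one attempt and no reset: what is moved stays moved. The work goes in short steps, Python scripts to look and compute and a tool call to move; the robot and the scene stay as the last step left them, time stands still between calls to the robot, and variables do not carry over. Pictures are saved under pics/ and viewed, and the job is handed in when it is done.

Besides the shell and the picture viewer there is one more tool, called after "Emit:" as name([rows], argument=value, ...), one row to a line, values as JSON. arm_command: Moves the arm, as the interface text tells. Its arguments: {"type":"object","properties":{"series":{"type":"array","items":{"type":"array","items":{"type":"array","items":{"type":"number"}}}},"newtons":{"type":"number"}},"required":["series"]}

```bash
mkdir -p pics; python3 - <<'E'
from workcell import observe,capture
import cv2,pickle
s=observe();print(s)
d={}
for n in("scene","top","wrist"):
    c=capture(n);d[n]=c;cv2.imwrite(f"pics/{n}0.png",c["img"]);print(n,{k:v for k,v in c.items() if k!="img"})
pickle.dump((s,d),open("c0.pkl","wb"))
E
```

```text
{'time': 0.0, 'joint_pos': array([ 1.10660816e+00,  3.13452931e-01,  1.49843401e+00,  2.56254868e-06,
        1.33099225e+00, -2.23405634e-01]), 'qvel': array([ 0.00021618,  0.00037704, -0.00077205,  0.00199043, -0.00060759,
        0.00081859]), 'joint_efforts': array([ 1.91136336e-03, -4.12269795e+01, -2.59741724e+01, -1.22052952e-04,
        4.17128336e-03,  3.38313203e-05]), 'tool_pos': array([0.12519075, 0.50981786, 0.40413459]), 'tool_rot': array([ 7.86912554e-01,  6.17064193e-01, -5.82092745e-04,  2.73800995e-04]), 'force': array([-0.72487394,  0.5151587 ,  1.0257125 ]), 'ft_torque': array([0.02104376, 0.01739584, 0.02370804]), 'width': 0.08545293283682591}
scene {'fx': 460.7946863454784, 'fy': 460.7946863454784, 'cx': 282.5301551682899, 'cy': 215.19720817606856, 'rvec': array([ 2.514025  ,  0.61532537, -0.19109129]), 'tvec': array([-0.45024015, -0.15490563,  1.25813431])}
top {'fx': 408.8124960477269, 'fy': 408.8124960477269, 'cx': 277.01728678922615, 'cy': 210.24540817967505, 'rvec': array([ 2.16556641, -2.05594865,  0.22339145]), 'tvec': array([-0.02508018,  0.5062517 ,  0.94212372])}
wrist {'fx': 358.87240190281744, 'fy': 358.87240190281744, 'cx': 277.47969856768896, 'cy': 210.55894028604376, 'mount': array([[ 9.99999726e-01,  1.73811346e-04, -7.19513219e-04,
         1.06965889e-03],
       [ 6.69045964e-05,  9.46837721e-01,  3.21711556e-01,
        -8.32720698e-02],
       [ 7.37179375e-04, -3.21711516e-01,  9.46837450e-01,
         3.17180960e-02],
       [ 0.00000000e+00,  0.00000000e+00,  0.00000000e+00,
         1.00000000e+00]])}
```

View pics/scene0.png

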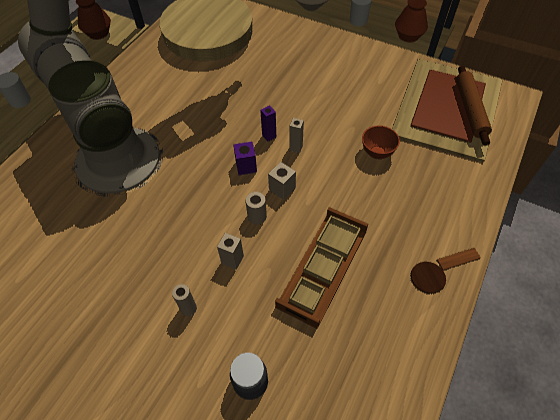

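View pics/top0.png

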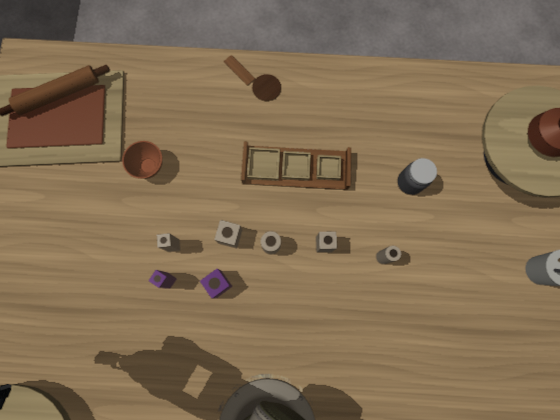

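View pics/wrist0.png

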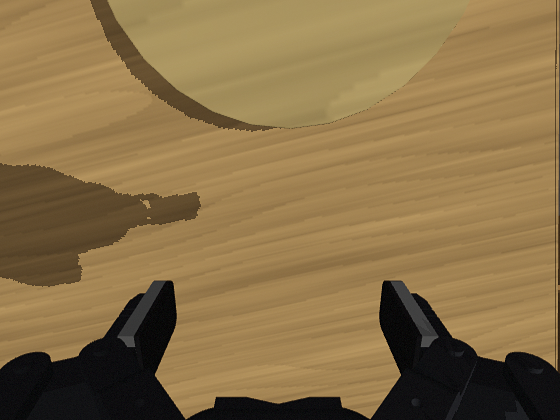

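The top view shows, left to right along y: slim square post (165,241), stout square (228,233), stout round (271,241), middle square (327,241) and slim round (390,255). The caddy boxes are large (264,163), mid (297,165) and small (329,167). The purple posts are decoys. I'll zoom in to measure.

```bash
cat > h.py <<'E'
import numpy as np,cv2,pickle
from scipy.spatial.transform import Rotation as R
def ray(c,uv,T=None):
    K=np.array([[c["fx"],0,c["cx"]],[0,c["fy"],c["cy"]],[0,0,1]])
    d=np.linalg.inv(K)@np.array([uv[0],uv[1],1.])
    if "mount" in c:
        M=T@c["mount"]; return M[:3,3],M[:3,:3]@d
    r=cv2.Rodrigues(c["rvec"])[0]; return -r.T@c["tvec"],r.T@d
def onz(c,uv,z,T=None):
    o,d=ray(c,uv,T); return o+d*(z-o[2])/d[2]
def proj(c,p):
    K=np.array([[c["fx"],0,c["cx"]],[0,c["fy"],c["cy"]],[0,0,1]])
    return cv2.projectPoints(np.array(p,float).reshape(-1,3),c["rvec"],c["tvec"],K,None)[0].reshape(-1,2)
def tT(s):
    T=np.eye(4);T[:3,:3]=R.from_quat(s["tool_rot"]).as_matrix();T[:3,3]=s["tool_pos"];return T
E
python3 - <<'E'
from h import *
s,d=pickle.load(open("c0.pkl","rb"))
for n,bx,p in (("top",(140,130,420,300),"t"),("scene",(160,90,380,330),"s")):
    im=d[n]["img"][bx[1]:bx[3],bx[0]:bx[2]]
    f=800/im.shape[1] if n=="top" else 2.5
    cv2.imwrite(f"pics/{p}crop.png",cv2.resize(im,None,fx=f,fy=f,interpolation=cv2.INTER_NEAREST))
for n in("top","scene"):
    g=d[n]["img"]; hsv=cv2.cvtColor(g,cv2.COLOR_BGR2HSV)
    # bright low-saturation = cream tops
    m=((hsv[...,1]<70)&(hsv[...,2]>110)).astype(np.uint8)*255
    k,l,st,ce=cv2.connectedComponentsWithStats(m)
    print(n,[(st[i].tolist(),ce[i].round(1).tolist()) for i in range(1,k) if 30<st[i][4]<1500])
E
```

```text
top [([74, 0, 84, 44, 1324], [121.0, 26.1]), ([166, 0, 16, 10, 118], [173.7, 3.6]), ([313, 2, 106, 55, 1486], [381.9, 37.4]), ([427, 8, 15, 14, 121], [434.7, 15.5]), ([434, 53, 34, 8, 77], [452.5, 57.9]), ([410, 158, 27, 25, 545], [423.2, 170.1]), ([215, 220, 25, 25, 341], [226.9, 232.2]), ([261, 231, 20, 20, 230], [270.4, 241.0]), ([156, 233, 15, 15, 140], [163.1, 240.1]), ([319, 232, 18, 17, 235], [327.3, 240.1]), ([385, 246, 16, 15, 138], [392.7, 253.0]), ([546, 249, 14, 36, 341], [553.3, 265.6]), ([255, 374, 15, 4, 45], [263.5, 375.5]), ([250, 380, 49, 20, 516], [276.8, 388.3])]
scene [([63, 43, 20, 19, 145], [72.6, 51.6]), ([11, 47, 13, 21, 65], [17.3, 57.1]), ([0, 58, 6, 9, 38], [2.2, 61.8]), ([134, 128, 10, 7, 32], [137.6, 130.9]), ([123, 159, 35, 28, 339], [139.3, 174.0]), ([269, 163, 26, 18, 79], [284.1, 170.7]), ([256, 193, 9, 15, 44], [260.9, 200.1]), ([538, 210, 22, 17, 97], [548.9, 217.9]), ([499, 216, 22, 24, 122], [508.5, 229.0]), ([219, 233, 21, 11, 37], [230.4, 237.9]), ([515, 236, 13, 7, 32], [521.7, 239.0]), ([492, 242, 9, 14, 44], [496.4, 249.8]), ([488, 265, 8, 12, 35], [492.2, 269.7]), ([484, 274, 14, 19, 126], [490.8, 282.9]), ([230, 353, 34, 34, 890], [246.6, 369.2])]
```

View pics/tcrop.png

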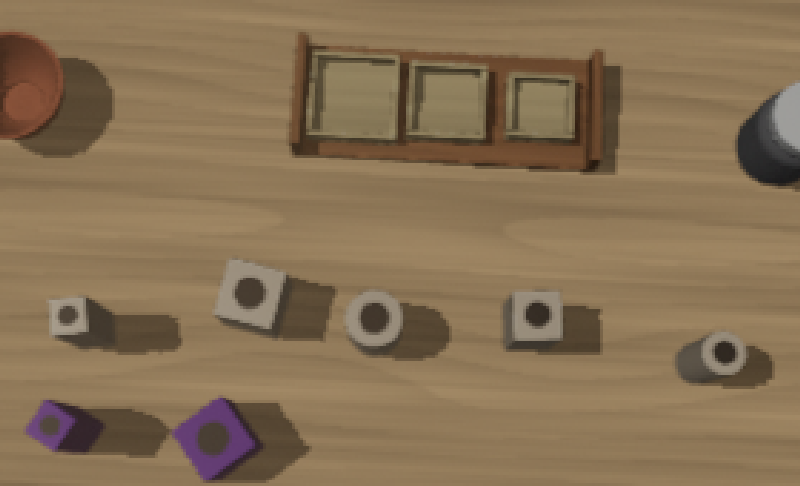

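View pics/scrop.png

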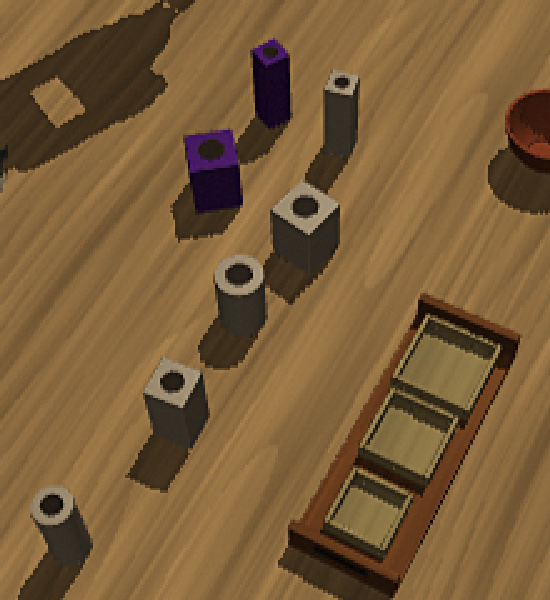

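The crops confirm the identities and sizes. Next I'll compute positions and yaws, cross-checked with both views.

```bash
python3 - <<'E'
from h import *
s,d=pickle.load(open("c0.pkl","rb"))
t=d["top"];sc=d["scene"]
hsv=cv2.cvtColor(t["img"],cv2.COLOR_BGR2HSV)
m=((hsv[...,1]<70)&(hsv[...,2]>110)).astype(np.uint8)*255
sg=sc["img"]
for n,(x,y,w,h),z in (("L",(215,220,25,25),.07),("rb",(261,231,20,20),.075),("S",(156,233,15,15),.1),("M",(319,232,18,17),.085),("ra",(385,246,16,15),.095)):
    mm=np.zeros_like(m);mm[y:y+h,x:x+w]=m[y:y+h,x:x+w]
    c=max(cv2.findContours(mm,cv2.RETR_EXTERNAL,cv2.CHAIN_APPROX_NONE)[0],key=cv2.contourArea)
    mo=cv2.moments(c);cen=(mo['m10']/mo['m00'],mo['m01']/mo['m00'])
    r=cv2.minAreaRect(c);b=cv2.boxPoints(r)
    P=np.array([onz(t,q,z) for q in b]);e=P[1]-P[0];e2=P[2]-P[1]
    p=onz(t,cen,z);uv=proj(sc,p)[0]
    # dark mark in scene near predicted
    u,v=uv.round().astype(int);W=8;reg=sg[v-W:v+W+1,u-W:u+W+1].max(2)
    sub=(reg<75).astype(np.uint8);k,l,st,ce=cv2.connectedComponentsWithStats(sub)
    print(n,p.round(4),np.hypot(*p[:2]).round(3),"sides",np.linalg.norm(e).round(4),np.linalg.norm(e2).round(4),"yaw",np.degrees(np.arctan2(e[1],e[0])).round(1)%90,"pred",uv.round(1),[(ce[i]+[u-W,v-W]).round(1).tolist()+[int(st[i][4])] for i in range(1,k) if st[i][4]>8])
# caddy crop larger
for n,bx in(("top",(235,130,360,200)),("scene",(270,200,375,330))):
    im=d[n]["img"][bx[1]:bx[3],bx[0]:bx[2]];f=min(800/im.shape[1],600/im.shape[0])
    f=int(f);cv2.imwrite(f"pics/cad_{n}.png",cv2.resize(im,None,fx=f,fy=f,interpolation=cv2.INTER_NEAREST));print(f)
E
```

```text
L [0.4443 0.1168 0.07  ] 0.459 sides 0.0494 0.0501 yaw 79.5 pred [281.3 171.6] [[281.4, 172.2, 63], [274.4, 179.3, 10]]
rb [0.4281 0.0129 0.075 ] 0.428 sides 0.0447 0.0448 yaw 3.0 pred [254.8 198.8] [[254.9, 199.3, 68]]
S [0.414  0.2567 0.1   ] 0.487 sides 0.0304 0.0296 yaw 10.299999999999997 pred [296. 122.] [[296.0, 122.3, 18], [296.4, 128.0, 56]]
M [ 0.4356 -0.1193  0.085 ] 0.452 sides 0.0397 0.0374 yaw 3.0 pred [228.  241.4] [[228.3, 242.2, 58]]
ra [ 0.4123 -0.268   0.095 ] 0.492 sides 0.0345 0.0321 yaw 3.0 pred [180.1 290.7] [[180.1, 291.3, 61], [186.8, 297.7, 13]]
6
4
```

View pics/cad_top.png

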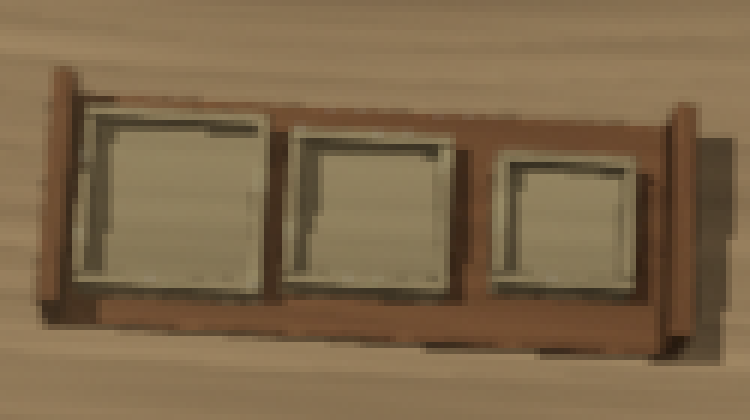

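View pics/cad_scene.png

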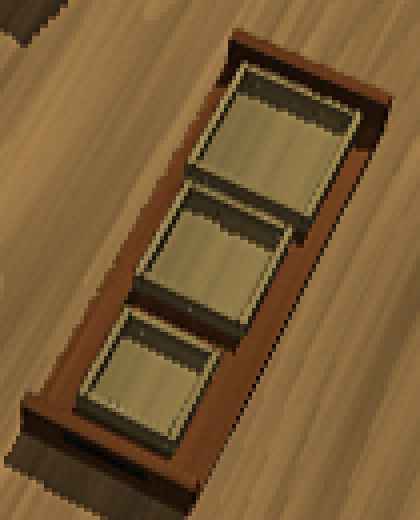

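```bash
python3 - <<'E'
from h import *
s,d=pickle.load(open("c0.pkl","rb"))
T={"L":[(91,108),(270,116),(263,293),(76,285)],"M":[(293,126),(457,138),(448,293),(282,287)],"S":[(495,152),(637,158),(633,293),(490,290)]}
S={"L":[(245,65),(360,122),(302,222),(187,170)],"M":[(188,182),(292,237),(240,327),(135,270)],"S":[(130,308),(220,350),(170,443),(78,400)]}
for n,D,f,o in(("top",T,6,(235,130)),("scene",S,4,(270,200))):
    C={}
    for k,q in D.items():
        P=np.array([onz(d[n],np.array(x)/f+o-.5,.03) for x in q])
        C[k]=P.mean(0);print(n,k,C[k].round(4),[np.linalg.norm(P[i]-P[i-1]).round(4) for i in range(4)])
    e=C["L"]-C["S"];print(np.linalg.norm(e)/2,np.degrees(np.arctan2(-e[0],e[1])))
E
```

```text
top L [0.6338 0.0417 0.03  ] [np.float64(0.0792), np.float64(0.0769), np.float64(0.0791), np.float64(0.0791)]
top M [ 0.6335 -0.0414  0.03  ] [np.float64(0.072), np.float64(0.0705), np.float64(0.0693), np.float64(0.0702)]
top S [ 0.6324 -0.124   0.03  ] [np.float64(0.0615), np.float64(0.0608), np.float64(0.0602), np.float64(0.0605)]
0.08287721443821794 -0.49082250493165536
scene L [0.6365 0.0374 0.03  ] [np.float64(0.0819), np.float64(0.0774), np.float64(0.0772), np.float64(0.0734)]
scene M [ 0.6356 -0.044   0.03  ] [np.float64(0.0651), np.float64(0.0684), np.float64(0.0647), np.float64(0.0675)]
scene S [ 0.6356 -0.1272  0.03  ] [np.float64(0.062), np.float64(0.0554), np.float64(0.0612), np.float64(0.055)]
0.08231741372847086 -0.3110933022688799
```

Both views agree to within 1–4 mm, and the boxes leave 10 mm of slack per side. Next is a helper that converts targets into tool-frame shifts.

```bash
cat > plan.py <<'E'
import sys
from h import *
from workcell import observe
# usage: plan.py ang x,y,z x,y,z ...
s=observe();T=tT(s)
a0=np.degrees(np.arctan2(T[1,0],T[0,0]))
print("t",round(s["time"],2),"pos",s["tool_pos"].round(4),"ang",a0.round(2),"w",round(s["width"],4),"F",s["force"].round(1),"q1,q6",s["joint_pos"][[0,5]].round(2))
if len(sys.argv)>1:
    da=(float(sys.argv[1])-a0+180)%360-180
    print("turn z",round(-np.radians(da),3))
    for p in sys.argv[2:]:
        x=np.array(eval(p)); print(p,"shift",(T[:3,:3].T@(x-T[:3,3])).round(4))
E
python3 plan.py 100.3 .414,.2567,.40 .414,.2567,.215
```

```text
t 0.15 pos [0.1252 0.5098 0.4043] ang 76.2 w 0.0853 F [-0.1 -0.2 -0.1] q1,q6 [ 1.11 -0.22]
turn z -0.421
.414,.2567,.40 shift [-0.177   0.3408  0.0044]
.414,.2567,.215 shift [-0.1768  0.3409  0.1894]
```

Emit:
arm_command([
  [[-0.022,0.043,0.0,0,0,-0.06,1],[-0.044,0.085,0.0,0,0,-0.12,1],[-0.066,0.128,0.0,0,0,-0.18,1],[-0.088,0.17,0.0,0,0,-0.24,1],[-0.11,0.213,0.0,0,0,-0.3,1],[-0.132,0.256,0.0,0,0,-0.36,1],[-0.155,0.298,0.0,0,0,-0.421,1],[-0.177,0.341,0.0,0,0,-0.421,1],[-0.177,0.341,0.04,0,0,-0.421,1],[-0.177,0.341,0.06,0,0,-0.421,1],[-0.177,0.341,0.06,0,0,-0.421,1]],
], newtons=50)

```text
time: 1.52
tool_pos: [0.4141, 0.2565, 0.3436]
tool_rot: [0.641, 0.768, -0.001, -0.001]
force: [-1.0, -0.2, -0.3]
width: 0.0852
```

```bash
python3 plan.py 100.3 .414,.2567,.215; python3 - <<'E'
from workcell import *
import cv2
cv2.imwrite("pics/w1.png",capture("wrist")["img"])
E
```

```text
t 1.52 pos [0.4141 0.2565 0.3436] ang 100.31 w 0.0852 F [-1.  -0.2 -0.3] q1,q6 [ 0.31 -1.44]
turn z 0.0
.414,.2567,.215 shift [0.0003 0.0004 0.1286]
```

View pics/w1.png

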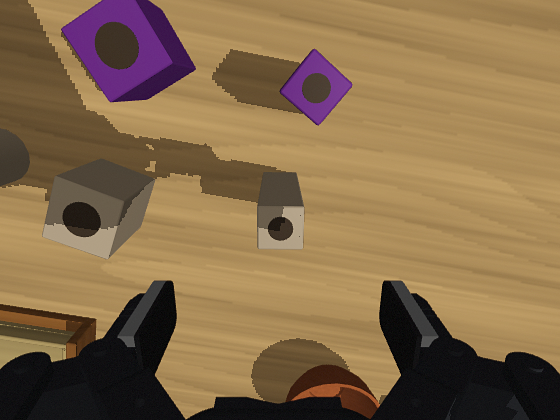

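The post sits centred and square at (280,228). I'll do one quick ray check.

```bash
python3 - <<'E'
from h import *
from workcell import *
s=observe();c=capture("wrist")
P=[onz(c,q,.1,tT(s)).round(4) for q in((280,228),(258,205),(303,205),(303,248),(258,248))]
print(P,np.mean(P[1:],0))
E
```

```text
[array([0.4149, 0.2594, 0.1   ]), array([0.4022, 0.2431, 0.1   ]), array([0.3971, 0.2707, 0.1   ]), array([0.4259, 0.2767, 0.1   ]), array([0.4312, 0.2479, 0.1   ])] [0.4141 0.2596 0.1   ]
```

Emit:
arm_command([
  [[0.002,0,0.04,0,0,0,1],[0.002,0,0.08,0,0,0,1],[0.002,0,0.11,0,0,0,1],[0.002,0,0.128,0,0,0,1],[0.002,0,0.128,0,0,0,-0.5],[0.002,0,0.128,0,0,0,-1],[0.002,0,0.128,0,0,0,-1],[0.002,0,0.128,0,0,0,-1],[0.002,0,0.128,0,0,0,-1],[0.002,0,0.128,0,0,0,-1]],
], newtons=50)

```text
time: 2.88
tool_pos: [0.4141, 0.2588, 0.2178]
tool_rot: [0.641, 0.768, 0.001, 0.0]
force: [-2.0, -0.4, 8.1]
width: 0.0298
```

```bash
python3 plan.py -0.5 .414,.257,.34 .634,-.126,.34 .634,-.126,.232
```

```text
t 2.88 pos [0.4141 0.2588 0.2178] ang 100.33 w 0.0298 F [-2.  -0.4  8.1] q1,q6 [ 0.32 -1.43]
turn z 1.76
.414,.257,.34 shift [-0.0017 -0.0002 -0.1222]
.634,-.126,.34 shift [-0.4179  0.1476 -0.1221]
.634,-.126,.232 shift [-0.418   0.1474 -0.0141]
```

Emit:
arm_command([
  [[0,0,-0.05,0,0,0,-1],[0,0,-0.1,0,0,0,-1],[0,0,-0.125,0,0,0.1,-1],[-0.052,0.018,-0.125,0,0,0.28,-1],[-0.104,0.037,-0.125,0,0,0.46,-1],[-0.156,0.055,-0.125,0,0,0.64,-1],[-0.208,0.074,-0.125,0,0,0.82,-1],[-0.26,0.092,-0.125,0,0,1.0,-1],[-0.312,0.11,-0.125,0,0,1.18,-1],[-0.364,0.129,-0.125,0,0,1.36,-1],[-0.4,0.141,-0.125,0,0,1.54,-1],[-0.418,0.1475,-0.125,0,0,1.7,-1]],
])

```text
time: 4.38
tool_pos: [0.6342, -0.1282, 0.3413]
tool_rot: [1.0, 0.022, -0.0, -0.0]
force: [-0.2, 1.1, -0.3]
width: 0.0295
```

Emit:
arm_command([
  [[0,0,0,0,0,0.06,-1],[0,0,0,0,0,0.06,-1]],
])

```text
time: 4.62
tool_pos: [0.6338, -0.1263, 0.3415]
tool_rot: [1.0, -0.004, -0.0, -0.0]
force: [-1.5, 0.2, -1.2]
width: 0.0292
```

```bash
python3 plan.py -0.5 .634,-.126,.2328; python3 - <<'E'
from workcell import *
import cv2
for n in ("wrist","top"): cv2.imwrite(f"pics/{n}2.png",capture(n)["img"])
E
```

```text
t 4.62 pos [ 0.6338 -0.1263  0.3415] ang -0.49 w 0.0292 F [-1.5  0.2 -1.2] q1,q6 [-0.38 -0.37]
turn z 0.0
.634,-.126,.2328 shift [ 0.0003 -0.0002  0.1087]
```

View pics/wrist2.png

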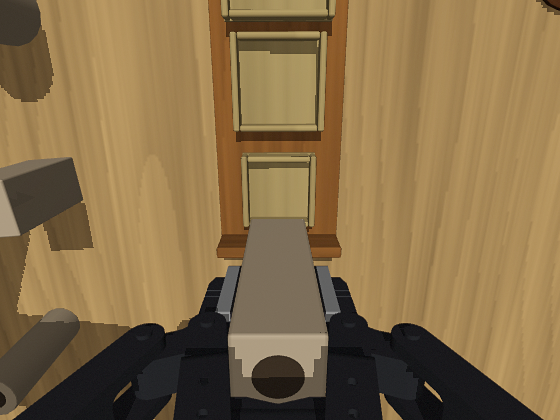

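```bash
python3 - <<'E'
from h import *
from workcell import *
s=observe();c=capture("wrist");T=tT(s)
for q in((243,155),(315,155),(231,33),(326,33),(322,130),(235,130)): print(q,onz(c,q,.03,T).round(4))
E
```

```text
(243, 155) [ 0.6067 -0.0911  0.03  ]
(315, 155) [ 0.6631 -0.0915  0.03  ]
(231, 33) [ 0.6016 -0.0047  0.03  ]
(326, 33) [ 0.6686 -0.0052  0.03  ]
(322, 130) [ 0.668  -0.0723  0.03  ]
(235, 130) [ 0.6014 -0.0718  0.03  ]
```

The row reads within 4 mm across all three views, so I'll use y ≈ -0.124 and lower.

Emit:
arm_command([
  [[0.001,-0.002,0.04,0,0,0,-1],[0.001,-0.002,0.075,0,0,0,-1],[0.001,-0.002,0.095,0,0,0,-1],[0.001,-0.002,0.103,0,0,0,-1],[0.001,-0.002,0.107,0,0,0,-1],[0.001,-0.002,0.109,0,0,0,-1],[0.001,-0.002,0.109,0,0,0,-1]],
])

```text
time: 5.65
tool_pos: [0.635, -0.1242, 0.2333]
tool_rot: [1.0, -0.004, 0.0, 0.0]
force: [0.3, -0.2, -1.5]
width: 0.0296
```

```bash
python3 plan.py; python3 - <<'E'
from workcell import *
import cv2
for n in ("wrist","scene"): cv2.imwrite(f"pics/{n}3.png",capture(n)["img"])
E
```

```text
t 5.65 pos [ 0.635  -0.1242  0.2333] ang -0.51 w 0.0296 F [ 0.3 -0.2 -1.5] q1,q6 [-0.37 -0.37]
```

View pics/wrist3.png

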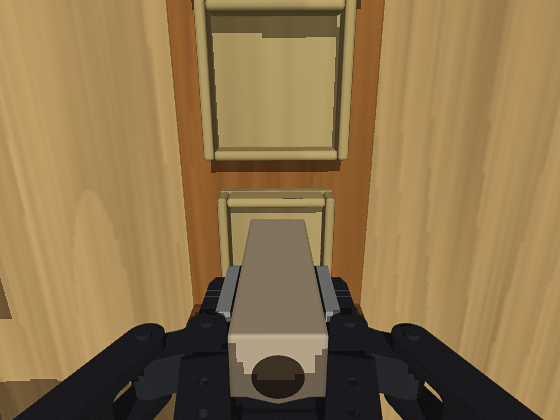

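The post is centred in its box. I'll lower until contact.

Emit:
arm_command([
  [[0,0,0.002,0,0,0,-1],[0,0,0.002,0,0,0,-1]],
])

```text
time: 6.0
tool_pos: [0.635, -0.1242, 0.2328]
tool_rot: [1.0, -0.004, 0.001, 0.0]
force: [-4.9, 1.6, 10.9]
width: 0.0298
```

Emit:
arm_command([
  [[0,0,-0.001,0,0,0,-0.1],[0,0,-0.001,0,0,0,0.3],[0,0,-0.001,0,0,0,0.6],[0,0,-0.001,0,0,0,0.8],[0,0,-0.001,0,0,0,0.8],[0,0,-0.04,0,0,0,0.8],[0,0,-0.09,0,0,0,0.8],[0,0,-0.12,0,0,0,0.8]],
])

```text
time: 7.0
tool_pos: [0.6349, -0.1242, 0.3534]
tool_rot: [1.0, -0.004, 0.001, 0.001]
force: [0.3, 0.7, 0.3]
width: 0.0769
```

```bash
python3 plan.py 3 .4356,-.1193,.345 .4356,-.1193,.205; python3 - <<'E'
from workcell import *
import cv2
for n in ("wrist",): cv2.imwrite(f"pics/{n}4.png",capture(n)["img"])
E
```

```text
t 7.0 pos [ 0.6349 -0.1242  0.3534] ang -0.51 w 0.0769 F [0.3 0.7 0.3] q1,q6 [-0.37 -0.36]
turn z -0.061
.4356,-.1193,.345 shift [-0.1993 -0.0031  0.0078]
.4356,-.1193,.205 shift [-0.1997 -0.0032  0.1478]
```

View pics/wrist4.png

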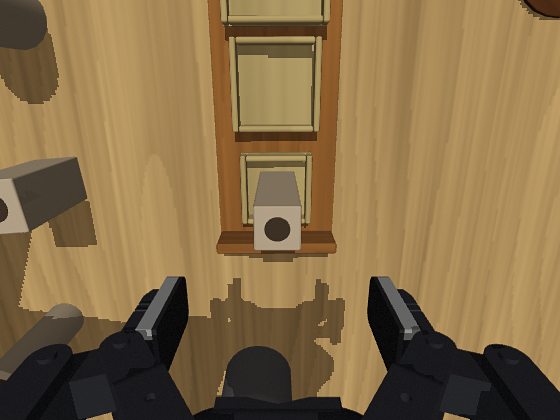

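The slim post stands in the small box, at (277,229). Now the middle post.

Emit:
arm_command([
  [[-0.05,-0.001,0,0,0,-0.02,1],[-0.1,-0.002,0,0,0,-0.04,1],[-0.15,-0.003,0,0,0,-0.06,1],[-0.2,-0.003,0,0,0,-0.06,1],[-0.2,-0.003,0,0,0,-0.06,1],[-0.2,-0.003,0,0,0,-0.06,1]],
])

```text
time: 7.8
tool_pos: [0.4353, -0.1196, 0.3511]
tool_rot: [1.0, 0.025, 0.001, 0.0]
force: [-0.0, -0.3, -0.2]
width: 0.0853
```

```bash
python3 plan.py 3 .4356,-.1193,.205; python3 - <<'E'
from workcell import *
import cv2
for n in ("wrist",): cv2.imwrite(f"pics/{n}5.png",capture(n)["img"])
E
```

```text
t 7.8 pos [ 0.4353 -0.1196  0.3511] ang 2.91 w 0.0853 F [-0.  -0.3 -0.2] q1,q6 [-0.53 -0.58]
turn z -0.002
.4356,-.1193,.205 shift [ 1.000e-04 -4.000e-04  1.461e-01]
```

View pics/wrist5.png

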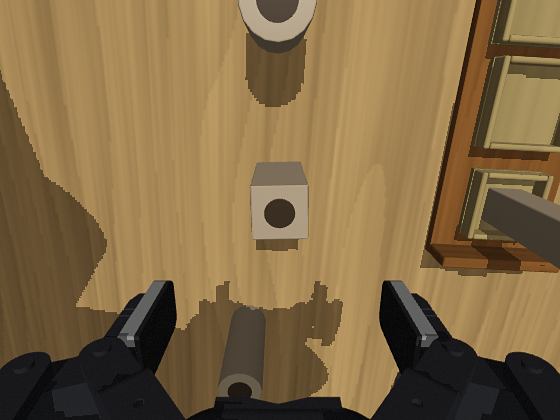

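```bash
python3 - <<'E'
from h import *
from workcell import *
s=observe();c=capture("wrist");T=tT(s)
P=[onz(c,q,.085,T) for q in((251,186),(307,184),(308,238),(252,239))];print(np.mean(P,0).round(4),np.degrees(np.arctan2(*(P[1]-P[0])[1::-1])))
E
```

```text
[ 0.4369 -0.1167  0.085 ] 5.022501747373007
```

Emit:
arm_command([
  [[0.001,-0.0015,0.05,0,0,-0.02,1],[0.001,-0.0015,0.1,0,0,-0.02,1],[0.001,-0.0015,0.13,0,0,-0.02,1],[0.001,-0.0015,0.145,0,0,-0.02,1],[0.001,-0.0015,0.145,0,0,-0.02,-0.3],[0.001,-0.0015,0.145,0,0,-0.02,-1],[0.001,-0.0015,0.145,0,0,-0.02,-1],[0.001,-0.0015,0.145,0,0,-0.02,-1],[0.001,-0.0015,0.145,0,0,-0.02,-1],[0.001,-0.0015,0.145,0,0,-0.02,-1]],
], newtons=50)

```text
time: 9.15
tool_pos: [0.4362, -0.118, 0.2065]
tool_rot: [0.999, 0.035, 0.001, 0.0]
force: [0.9, 0.5, 6.0]
width: 0.0393
```

```bash
python3 plan.py -0.5 .6348,-.0405,.33
```

```text
t 9.15 pos [ 0.4362 -0.118   0.2065] ang 4.06 w 0.0393 F [0.9 0.5 6. ] q1,q6 [-0.52 -0.6 ]
turn z 0.08
.6348,-.0405,.33 shift [ 0.2038 -0.0631 -0.1232]
```

Emit:
arm_command([
  [[0,0,-0.05,0,0,0,-1],[0,0,-0.1,0,0,0,-1],[0.01,-0.02,-0.125,0,0,0.02,-1],[0.05,-0.05,-0.125,0,0,0.04,-1],[0.1,-0.063,-0.125,0,0,0.06,-1],[0.15,-0.063,-0.125,0,0,0.08,-1],[0.19,-0.063,-0.125,0,0,0.08,-1],[0.204,-0.063,-0.125,0,0,0.08,-1],[0.204,-0.063,-0.125,0,0,0.08,-1],[0.204,-0.063,-0.125,0,0,0.08,-1]],
])

```text
time: 10.4
tool_pos: [0.6342, -0.0406, 0.3304]
tool_rot: [1.0, -0.005, -0.001, -0.0]
force: [0.1, 0.8, -2.5]
width: 0.0396
```

```bash
python3 plan.py -0.5 .6348,-.0405,.2215; python3 - <<'E'
from workcell import *
import cv2
for n in ("wrist",): cv2.imwrite(f"pics/{n}6.png",capture(n)["img"])
E
```

```text
t 10.4 pos [ 0.6342 -0.0406  0.3304] ang -0.52 w 0.0396 F [ 0.1  0.8 -2.5] q1,q6 [-0.25 -0.24]
turn z -0.0
.6348,-.0405,.2215 shift [ 7.000e-04 -1.000e-04  1.089e-01]
```

View pics/wrist6.png

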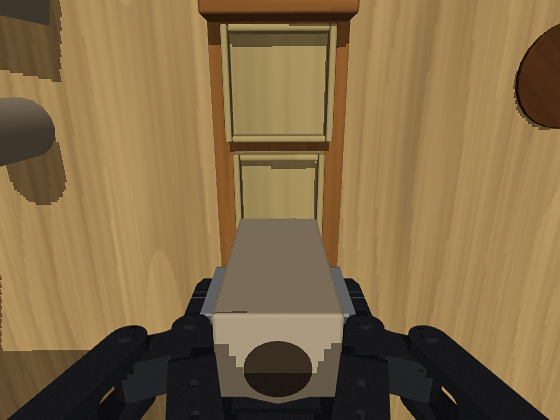

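The post is gripped upright and in line with the middle box, so I'll lower it.

Emit:
arm_command([
  [[0.001,0,0.04,0,0,0,-1],[0.001,0,0.075,0,0,0,-1],[0.001,0,0.095,0,0,0,-1],[0.001,0,0.103,0,0,0,-1],[0.001,0,0.107,0,0,0,-1],[0.001,0,0.109,0,0,0,-1],[0.001,0,0.111,0,0,0,-1],[0.001,0,0.111,0,0,0,-1]],
])

```text
time: 11.45
tool_pos: [0.636, -0.0405, 0.2216]
tool_rot: [1.0, -0.004, 0.001, 0.0]
force: [-2.9, -0.1, 6.8]
width: 0.0402
```

```bash
python3 plan.py; python3 - <<'E'
from workcell import *
import cv2
for n in ("wrist",): cv2.imwrite(f"pics/{n}7.png",capture(n)["img"])
E
```

```text
t 11.45 pos [ 0.636  -0.0405  0.2216] ang -0.51 w 0.0402 F [-2.9 -0.1  6.8] q1,q6 [-0.25 -0.24]
```

View pics/wrist7.png

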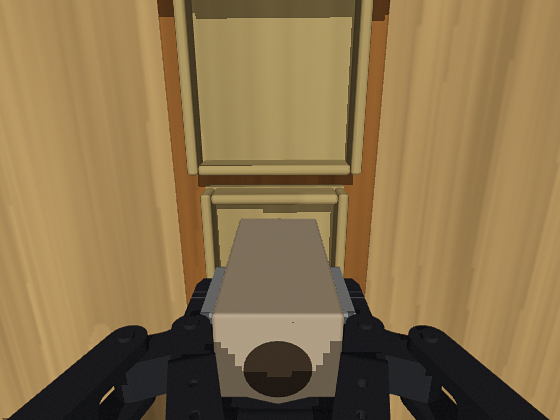

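Contact is at z 0.2216, against 0.2215 expected for the box floor. I'll release and move on to the stout post.

Emit:
arm_command([
  [[0,0,-0.001,0,0,0,0.1],[0,0,-0.001,0,0,0,0.4],[0,0,-0.001,0,0,0,0.7],[0,0,-0.001,0,0,0,0.9],[0,0,-0.001,0,0,0,0.9],[0,0,-0.04,0,0,0,0.9],[0,0,-0.09,0,0,0,0.9],[0,0,-0.12,0,0,0,0.9]],
])

```text
time: 12.5
tool_pos: [0.6358, -0.0405, 0.3424]
tool_rot: [1.0, -0.004, 0.001, 0.0]
force: [0.1, -0.7, 0.2]
width: 0.081
```

```bash
python3 plan.py -10.5 .4443,.1168,.34; python3 - <<'E'
from workcell import *
import cv2
for n in ("wrist",): cv2.imwrite(f"pics/{n}8.png",capture(n)["img"])
E
```

```text
t 12.5 pos [ 0.6358 -0.0405  0.3424] ang -0.51 w 0.081 F [ 0.1 -0.7  0.2] q1,q6 [-0.25 -0.24]
turn z 0.174
.4443,.1168,.34 shift [-0.1929 -0.1556  0.0017]
```

View pics/wrist8.png

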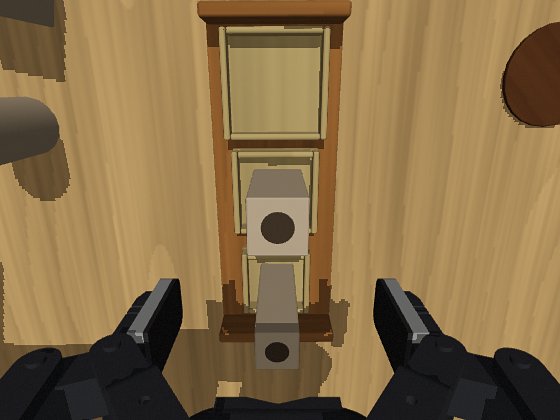

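Slim and middle posts stand in their boxes at (277,350) and (277,225). Moving over the stout post.

Emit:
arm_command([
  [[-0.04,-0.032,0,0,0,0.04,1],[-0.08,-0.064,0,0,0,0.08,1],[-0.12,-0.096,0,0,0,0.12,1],[-0.16,-0.128,0,0,0,0.16,1],[-0.193,-0.1555,0,0,0,0.174,1],[-0.193,-0.1555,0.0,0,0,0.174,1],[-0.193,-0.1555,0.0,0,0,0.174,1]],
])

```text
time: 13.42
tool_pos: [0.4446, 0.1165, 0.3398]
tool_rot: [0.996, -0.091, 0.0, 0.0]
force: [-0.0, -0.7, 0.4]
width: 0.0851
```

```bash
python3 plan.py -10.5 .4443,.1168,.198; python3 - <<'E'
from workcell import *
import cv2
for n in ("wrist",): cv2.imwrite(f"pics/{n}9.png",capture(n)["img"])
E
```

```text
t 13.43 pos [0.4446 0.1165 0.3398] ang -10.48 w 0.0851 F [-0.  -0.7  0.4] q1,q6 [0.   0.18]
turn z 0.0
.4443,.1168,.198 shift [-0.0005 -0.0003  0.1418]
```

View pics/wrist9.png

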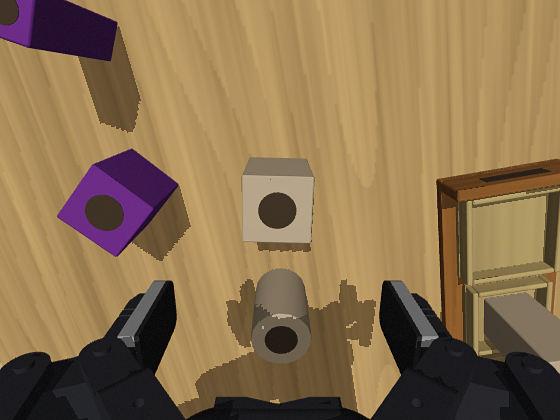

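```bash
python3 - <<'E'
from h import *
from workcell import *
s=observe();c=capture("wrist");T=tT(s)
P=[onz(c,q,.07,T) for q in((243,176),(314,177),(312,242),(243,240))];print(np.mean(P,0).round(4),np.degrees(np.arctan2(*(P[1]-P[0])[1::-1])))
L=lambda p:(T[:3,:3].T@(p-T[:3,3])).round(4)
print("L tool",L(np.mean(P,0)),"purple",L(onz(c,(180,185),0,T)),L(onz(c,(152,207),.07,T)),"round top near",L(onz(c,(281,362),.075,T)),L(onz(c,(281,320),.075,T)))
E
```

```text
[0.4456 0.1196 0.07  ] -11.353122739488446
L tool [ 0.     -0.0035  0.2697] purple [-0.0866 -0.003   0.3397] [-0.0879 -0.0056  0.2697] round top near [0.0024 0.1235 0.2647] [0.0023 0.0839 0.2647]
```

Emit:
arm_command([
  [[0,-0.002,0.05,0,0,0.01,1],[0,-0.002,0.1,0,0,0.01,1],[0,-0.002,0.13,0,0,0.01,1],[0,-0.002,0.142,0,0,0.01,1],[0,-0.002,0.142,0,0,0.01,0],[0,-0.002,0.142,0,0,0.01,-1],[0,-0.002,0.142,0,0,0.01,-1],[0,-0.002,0.142,0,0,0.01,-1],[0,-0.002,0.142,0,0,0.01,-1],[0,-0.002,0.142,0,0,0.01,-1]],
], newtons=60)

```text
time: 14.78
tool_pos: [0.4451, 0.1186, 0.199]
tool_rot: [0.995, -0.096, 0.001, -0.0]
force: [-0.5, -0.4, 6.6]
width: 0.0491
```

```bash
python3 plan.py -0.5 .635,.0425,.33
```

```text
t 14.78 pos [0.4451 0.1186 0.199 ] ang -11.06 w 0.0491 F [-0.5 -0.4  6.6] q1,q6 [0.01 0.2 ]
turn z -0.184
.635,.0425,.33 shift [ 0.2013  0.0382 -0.1304]
```

Emit:
arm_command([
  [[0,0,-0.05,0,0,0,-1],[0,0,-0.1,0,0,0,-1],[0.02,0.004,-0.125,0,0,-0.04,-1],[0.06,0.012,-0.125,0,0,-0.08,-1],[0.11,0.021,-0.125,0,0,-0.12,-1],[0.16,0.03,-0.125,0,0,-0.16,-1],[0.19,0.036,-0.125,0,0,-0.184,-1],[0.201,0.038,-0.125,0,0,-0.184,-1],[0.201,0.038,-0.125,0,0,-0.184,-1],[0.201,0.038,-0.125,0,0,-0.184,-1]],
])

```text
time: 16.02
tool_pos: [0.6338, 0.0434, 0.3229]
tool_rot: [1.0, -0.004, -0.0, -0.0]
force: [-0.9, -0.6, -3.3]
width: 0.0492
```

```bash
python3 plan.py -0.5 .635,.0425,.214; python3 - <<'E'
from h import *
from workcell import *
s=observe();c=capture("wrist");cv2.imwrite(f"pics/w10.png",c["img"])
E
```

```text
t 16.02 pos [0.6338 0.0434 0.3229] ang -0.49 w 0.0492 F [-0.9 -0.6 -3.3] q1,q6 [-0.12 -0.11]
turn z 0.0
.635,.0425,.214 shift [0.0013 0.0009 0.1089]
```

View pics/w10.png

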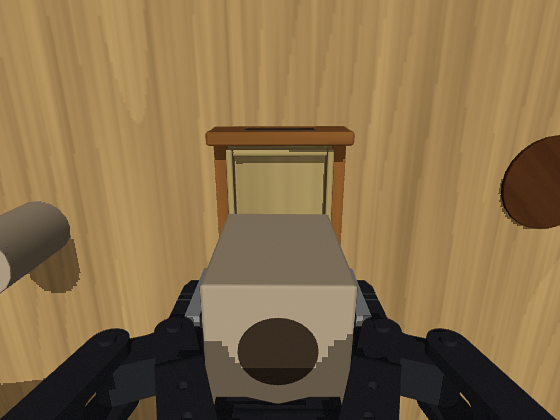

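Emit:
arm_command([
  [[0.001,0.001,0.04,0,0,0,-1],[0.001,0.001,0.075,0,0,0,-1],[0.001,0.001,0.095,0,0,0,-1],[0.001,0.001,0.103,0,0,0,-1],[0.001,0.001,0.107,0,0,0,-1],[0.001,0.001,0.109,0,0,0,-1],[0.001,0.001,0.111,0,0,0,-1],[0.001,0.001,0.111,0,0,0,-1]],
])

```text
time: 17.08
tool_pos: [0.6357, 0.0419, 0.214]
tool_rot: [1.0, -0.004, 0.001, 0.0]
force: [-7.0, 0.2, 9.9]
width: 0.0495
```

```bash
python3 plan.py; python3 - <<'E'
from h import *
from workcell import *
s=observe();c=capture("wrist");cv2.imwrite(f"pics/w11.png",c["img"])
E
```

```text
t 17.07 pos [0.6357 0.0419 0.214 ] ang -0.5 w 0.0495 F [-7.   0.2  9.9] q1,q6 [-0.12 -0.11]
```

View pics/w11.png

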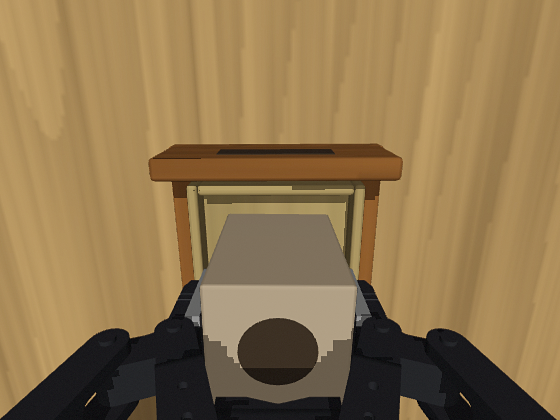

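Contact is exactly at the expected floor height, so I'll release and retreat.

Emit:
arm_command([
  [[0,0,-0.001,0,0,0,0.3],[0,0,-0.001,0,0,0,0.6],[0,0,-0.001,0,0,0,0.8],[0,0,-0.001,0,0,0,1],[0,0,-0.001,0,0,0,1],[0,0,-0.04,0,0,0,1],[0,0,-0.09,0,0,0,1],[0,0,-0.14,0,0,0,1],[-0.05,0,-0.16,0,0,0,1],[-0.1,0,-0.16,0,0,0,1],[-0.15,0,-0.16,0,0,0,1],[-0.2,0,-0.16,0,0,0,1]],
])

```text
time: 18.62
tool_pos: [0.4338, 0.0437, 0.3717]
tool_rot: [1.0, -0.004, 0.0, 0.0]
force: [0.7, -0.1, 0.1]
width: 0.0854
```

Emit:
arm_command([
  [[-0.05,-0.03,0,0,0,0,1],[-0.07,-0.09,0,0,0,0,1],[-0.07,-0.15,0,0,0,0,1],[-0.07,-0.2,0,0,0,0,1],[-0.07,-0.26,0,0,0,0,1],[-0.07,-0.26,0,0,0,0,1],[-0.07,-0.26,0,0,0,0,1]],
])

```text
time: 19.5
tool_pos: [0.3679, 0.3039, 0.3715]
tool_rot: [1.0, -0.004, -0.0, 0.0]
force: [-0.2, 0.1, -1.0]
width: 0.0854
```

```bash
python3 plan.py; python3 - <<'E'
from h import *
from workcell import *
for n in("top","scene"):
    c=capture(n);cv2.imwrite(f"pics/f_{n}.png",c["img"])
    x,y=(140,130) if n=="top" else (160,90)
    cv2.imwrite(f"pics/fc_{n}.png",cv2.resize(c["img"][y:y+(170 if n=="top" else 240),x:x+(280 if n=="top" else 220)],None,fx=2.5,fy=2.5,interpolation=0))
    if n=="top":
        hsv=cv2.cvtColor(c["img"],cv2.COLOR_BGR2HSV)
        m=((hsv[...,1]<70)&(hsv[...,2]>110)).astype(np.uint8)*255
        k,l,st,ce=cv2.connectedComponentsWithStats(m)
        print([(st[i].tolist(),ce[i].round(1).tolist()) for i in range(1,k) if 100<st[i][4]<700 and 120<ce[i][1]<300])
        for nm,p in(("S",(.635,-.124,.115)),("M",(.636,-.0405,.1)),("L",(.6357,.0419,.085))): print(nm,"expected top px",proj(c,p).round(1))
E
```

```text
t 19.5 pos [0.3679 0.3039 0.3715] ang -0.5 w 0.0854 F [-0.2  0.1 -1. ] q1,q6 [0.44 0.45]
[([253, 145, 22, 21, 321], [263.7, 155.1]), ([289, 147, 18, 16, 213], [298.0, 154.5]), ([327, 149, 14, 12, 129], [333.5, 154.6]), ([410, 158, 27, 26, 553], [423.2, 170.2]), ([261, 231, 20, 20, 206], [271.3, 240.3]), ([385, 246, 16, 15, 145], [392.5, 253.1]), ([546, 249, 14, 36, 346], [553.3, 265.7])]
S expected top px [[333.2 154.3]]
M expected top px [[297.4 154.3]]
L expected top px [[263.1 154.8]]
```

View pics/fc_top.png

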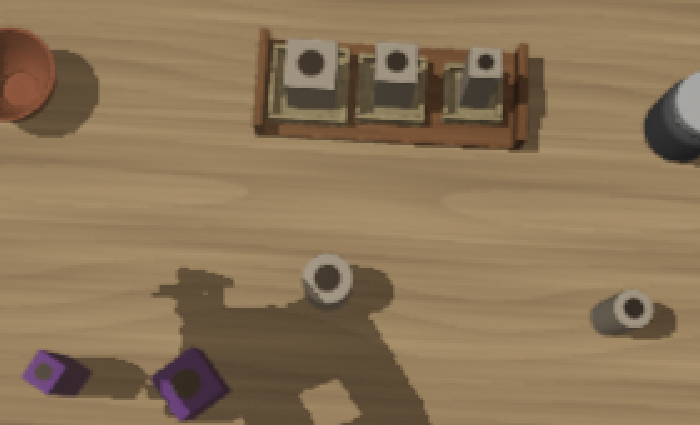

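View pics/fc_scene.png

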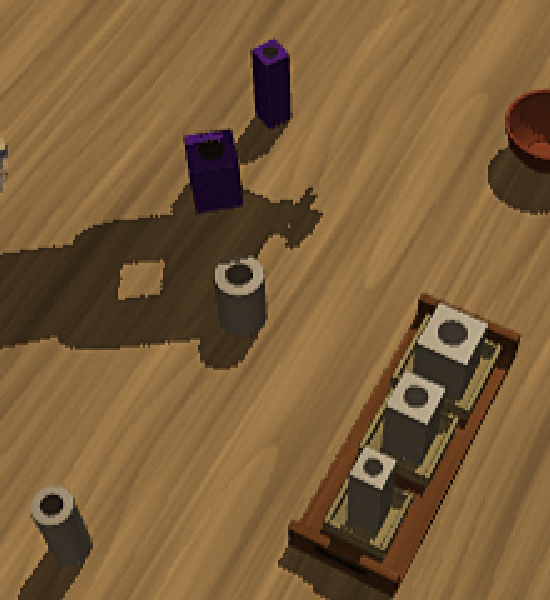

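All three posts stand upright in the right boxes with tops within 1 px of prediction, and the other items are unmoved.

```bash
python3 -c "
from workcell import hand_in
print(hand_in())"
```

```text
the job is handed in; nothing more can be done
None
```

I stood the slim, middle and stout square posts, in that order, in the small, middle and large caddy boxes, then moved the arm clear and handed in at about 19.6 s on the robot clock.

- **Seating:** Each post touched down within 0.1 mm of the height expected for its box floor, with 7–11 N vertical contact force.
- **Final pictures:** All three posts stand upright in their boxes, with their tops within 0.7 px (about 1–2 mm) of where I predicted.
- **Left alone:** The round posts, jar, bowl and purple look-alikes show no movement. The stout round post's outline shifted about 1 px in the top view. I put that down to the arm's shadow, since it looks unmoved in the scene view.
- **Disagreements:** The cameras differed by 3–5 mm on the box positions along the row, so I used values in between, within the 10 mm of slack each box leaves per side. No check failed.

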